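# Borescope a repaired spark-plug thread

## Robot

A 6-joint arm with a two-finger parallel gripper is mounted at the origin on the work surface. World frame = base frame: x ahead of the robot, y to its left, z up, the work surface at z = 0. Lengths are in m, angles in rad, forces in N, time in s.
With the tool pointing down it reaches from about 0.275 to 1 m from the base axis. Payload 8.4 kg.
Tool frame: the origin (TCP) lies at the very end of the fingers, on their centre line; the grasp point (between the pads) lies 19 mm behind it; z points along the fingers, y is the line along which they close (so a half turn about z gives the same grasp; the last joint's range is limited). The gripper opens to 85 mm and grips with 20 to 120 N. Pads are 22 mm wide; open, the fingers measure 114 mm over their backs; the gripper's body (76 mm by 85 mm) begins 54 mm behind the grasp point. The pads swing forward as they close: fully open they stand 13 mm farther back than shut.
Start: joints at [1.255, 0.353, 1.633, -0, 1.155, -0.002], TCP at [0.193, 0.594, 0.231] pointing down, gripper open.
Joint ranges: [-2.63, 2.63], [-0.92, 2.1], [0.06, 2.66], [-1.3, 4.44], [0, 2.69], [-3.02, 3.02]. Speed limits (rad/s): [2.22, 2.22, 2.79, 3.14, 3.14, 3.14].

## Interface

Orientations are given as a rotation vector (axis times angle).
In Python, from workcell import robot gives the robot as it stands.
- The arm moves only by the shell command python3 -m handwheel 'ROWS'. ROWS is text: rows parted by semicolons, each of 7 numbers parted by spaces: the shift along the world's x, y, z in units of 30 cm (1.0 is 30 cm), then the turn, a rotation vector about the world's x, y, z in units of 45 degrees (1.0 is 45 degrees), then the opening, from -1 (shut) to 1 (fully open). A call has 1 to 5 rows; each row is the pose to reach, as a shift and turn from the pose commanded when the call began; what a row does not reach only later rows make up. A row lasts 1/8 s, in which the tool goes at most 62.5 mm and 10.7 degrees, less where a joint would pass 70% of its speed; a pose out of reach is approached as far as the arm can. A call with a number of a shift or a turn outside -1 to 1 is refused whole. A call with a gripper value outside its range is refused whole. The fingers move at their own pace and stop on an object; the grip force is fixed at half the most. Time passes only in rows, so rows that repeat a pose let the fingers close. It gives the time, the measured TCP pose, the force, the opening and the grip force at its end, in the units of the state.
- robot.get_obs(): the state, without advancing time (a new reading comes with each control period).
- robot.grab_frame(name): name is "scene" or "side" or "wrist"; returns a dict with "pixels" (384x512x3 uint8, blue, green, red), "depth" (384x512 float32, m along the optical axis (not along the pixel's ray), 0 where there is no reading), "mtx" (3x3 intrinsics, pixels), "k1" (the pictures are not rectified: a ray, as slopes to the right and down, at radius r is drawn at 1 + k1 r^2 times it, then the intrinsics apply), "cam_to_world" (4x4, takes a point from camera to world coordinates); the wrist camera has in their place "hand_eye" (4x4, takes a point from camera to tool coordinates, whose origin is the TCP and whose axes are the flange's). Camera axes: x right, y down, z forward; pixel columns grow to the right and rows downward; lengths in m; the calibration is good to about 2 mm. A picture is of the moment at which its call begins: read the wrist's pose just before it.
- robot.finish_job(): hands the job in; it is judged then, once.
Trained networks look in a picture, given as the dict that the camera call returned (one of the last four; its "shot" number tells which), for a name from the list of things; names that differ only in an ending like _2 or _b are one class to them, and where a whole thing is asked for, a point or a joint stands for the part that bears it (a point fixed in the world has none). Each returns a list of dicts, best first, with "confidence" (0 to 1); they miss things now and then, are a little off and sometimes report something else, mostly with a low value. They report only what shows in the picture. A call takes as long as a camera call. They do not tell look-alikes from the thing itself.
- robot.spot_in(picture, target): "at" ([column, row] in pixels, amid what is visible of it).
The state is a dict: "t": time; "q": joint angles; "qd": joint speeds; "tau": joint torques, N m; "position": TCP position; "tcp_rot": TCP orientation; "contact_force": force on the tool from outside, world axes, zero at the start; "ft_torque": the same for the moment, N m; "opening": finger opening in m; "finger_force": force on a finger pad.
Only numpy, scipy, OpenCV 4.12 (cv2) and the standard library are available. Lean on these libraries where they do the work, as an engineer would, in place of code of your own. Each camera call takes 0.05 s, during which the arm holds its last target. There are 200 camera calls.

## Task

The three spark-plug wells of the cylinder head are closed with coloured blanking plugs, and the red one marks the well whose thread was repaired: pull the red plug and put it in the red tray, leaving the blue and yellow plugs in place and the other tools where they lie. Then take the borescope by its handle, draw it out of its holder and lower it straight down the opened well without touching the head, until the lens near its tip is level with the middle of the spark-plug thread at the bottom. Finish still holding it there in the gripper, upright, still and centred in the thread.

Things in the scene. Friction and masses are not known exactly. Their poses are not given: they have to be found in the camera images.
- head: Aluminium cylinder head of a three-cylinder engine, camshafts in and cover off, lying on two wooden battens, 172 mm (its x) x 288 mm (its y), fixed. Origin on the bench under its centre, z up. The highest parts are the three round well collars (33 mm outside diameter, top 120 mm above the bench) in a row along its y axis, 84 mm apart; the cover rails along its two long sides reach 108 mm and nothing else exceeds 112 mm; the plug flanges and knobs stand above the collars.
- well0 (a point): Centre of the mouth of the well at the head's -y end, 120 mm above the bench. All wells are alike and vertical: a 24 mm bore runs 74 mm down from the mouth to a seat, below which the spark-plug thread is a 14 mm hole 19 mm long (74 to 93 mm below the mouth), open underneath. The middle of the thread is 83.5 mm below this point.
- well1 (a point): Same point of the middle well.
- well2 (a point): Same point of the well at the head's +y end.
- plug_red: Red plastic blanking plug, 20 g, standing loosely in one of the wells (which one varies); it lifts straight out. Origin on its axis at the underside of its flange, resting on the well's collar; z up. Flange 31 mm diameter, 4 mm thick; above it a round pull knob 16 mm diameter from 4 to 28 mm above the origin; below it a spigot 20 mm diameter, 14 mm long.
- plug_blue: Blue blanking plug of the same shape in another well; it stays there.
- plug_yellow: Yellow blanking plug of the same shape in another well; it stays there.
- tray_red: Open red plastic parts tray, outside 88 mm (its x) x 112 mm (its y) x 35 mm high, walls and floor 3 mm, fixed on a 4 mm steel liner. Origin at the centre of its underside, 4 mm above the bench. The three trays stand in a row along their x, 94 mm apart, in varying order, to the left or right of the head.
- tray_blue: Blue tray of the same shape with two spare blue plugs fixed in it; not used.
- tray_yellow: Yellow tray of the same shape with two spare yellow plugs fixed in it; not used.
- holder: Fixed borescope holder on the other side of the head from the trays: a 90 x 90 x 6 mm steel base with an upright tube, 30 mm outside and 14 mm inside diameter, top 125 mm above the bench. Origin at the centre of its underside on the bench.
- scope: Rigid borescope, 100 to 180 g, upright in the holder: round black handle 28 mm diameter and 80 mm long with orange bands, below it a straight steel shaft 6 mm diameter and 115 mm long. Origin on its axis at the underside of the handle, which rests on the top of the holder's tube; z up along the handle, shaft towards -z.
- scope_lens (a point): Centre of the borescope's lens on the shaft's axis, 6 mm above the shaft's tip and 109 mm below the underside of the handle.
- screwdriver: Red-handled screwdriver, 180 mm long, lying on the bench beyond the head. Leave alone.
- socket: Steel spark-plug socket, 27 mm diameter, 65 mm high, standing on the bench beyond the head. Leave alone.
Not all that is in view belongs to the job. Of the things like the tray_red, leave any that is turquoise; of the rest the larger one is meant.

How it is judged:
By the outcome, as a careful person would: the job done as asked, in the order asked, and still so for the second after the job is handed in, while the arm keeps its last pose, push and grip.
It also fails if it takes over 58 s, if anything falls off the work surface, if the arm or the gripper's body presses on something with over 40 N, if the wrist force passes 120 N, or if a joint passes its speed limit or range.

## Working session

There is one attempt and no reset: what is moved stays moved. The work goes in short steps, Python scripts to look and compute and a shell command to move; the robot and the scene stay as the last step left them, time stands still between calls to the robot, and variables do not carry over. Pictures are saved under pics/ and viewed, at most 11 in all, crops included, and the job is handed in when it is done.

```bash
mkdir -p pics
cat > h.py <<'E'
import numpy as np, cv2
from scipy.spatial.transform import Rotation as R
from workcell import robot
def shot(name):
    o=robot.get_obs(); f=robot.grab_frame(name)
    if 'cam_to_world' in f: T=np.array(f['cam_to_world'])
    else:
        W=np.eye(4); W[:3,:3]=R.from_rotvec(o['tcp_rot']).as_matrix(); W[:3,3]=o['position']; T=W@np.array(f['hand_eye'])
    f['T']=T; return f
def ray(f,u,v):
    m=np.array(f['mtx']); p=np.array([(u-m[0,2])/m[0,0],(v-m[1,2])/m[1,1]]); s=p.copy()
    for _ in range(20): s=p/(1+f['k1']*(s@s))
    return np.array([s[0],s[1],1.])
def at_z(f,u,v,z):
    d=f['T'][:3,:3]@ray(f,u,v); o=f['T'][:3,3]; return o+d*(z-o[2])/d[2]
def at_d(f,u,v,w=1):
    u0,v0=int(round(u)),int(round(v)); p=f['depth'][v0-w:v0+w+1,u0-w:u0+w+1]; p=p[p>0]
    return (f['T']@np.append(ray(f,u,v)*np.median(p),1))[:3] if p.size else None
def cloud(f):
    m=np.array(f['mtx']); H,W=f['depth'].shape
    u,v=np.meshgrid(np.arange(W),np.arange(H)); p=np.stack([(u-m[0,2])/m[0,0],(v-m[1,2])/m[1,1]],-1); s=p.copy()
    for _ in range(20): s=p/(1+f['k1']*(s**2).sum(-1,keepdims=True))
    P=np.dstack([s,np.ones((H,W))])*f['depth'][...,None]
    return P@f['T'][:3,:3].T+f['T'][:3,3]
E
python3 - <<'E'
from h import *
np.set_printoptions(precision=4,suppress=True)
ims=[]
for n in('scene','side'):
    f=shot(n); ims.append(f['pixels']); print(n,f['T'][:3,3])
    cv2.imwrite(f'pics/{n}0.png',f['pixels'])
    for t in('plug_red','plug_blue','plug_yellow','tray_red','tray_blue','tray_yellow','holder','scope','head','screwdriver','socket'):
        for d in robot.spot_in(f,t)[:4]:
            if d['confidence']>.2: print(t,round(d['confidence'],2),np.round(d['at']),at_d(f,*d['at']))
E
```

```text
scene [ 0.9147 -0.533   1.0423]
plug_red 0.38 [207. 254.] [ 0.5072 -0.3256  0.0082]
plug_yellow 0.47 [314. 166.] [0.6037 0.0864 0.1392]
tray_red 0.94 [145. 281.] [ 0.4255 -0.5149  0.0015]
tray_red 0.85 [185. 234.] [ 0.4043 -0.3243  0.0073]
tray_red 0.67 [161. 203.] [ 0.2481 -0.2986  0.003 ]
tray_red 0.24 [227. 275.] [ 0.6038 -0.3357  0.0083]
tray_blue 0.9 [228. 275.] [ 0.6062 -0.3323  0.0092]
tray_yellow 0.65 [206. 254.] [ 0.5058 -0.3277  0.0082]
holder 0.87 [331. 134.] [0.5251 0.328  0.0328]
holder 0.35 [293. 181.] [0.584  0.0042 0.1249]
scope 0.52 [336. 109.] [0.5184 0.3265 0.1594]
head 0.88 [290. 194.] [ 0.5958 -0.0237  0.0954]
screwdriver 0.59 [342. 254.] [ 0.8329 -0.0532  0.0251]
socket 0.43 [359. 199.] [0.766  0.1403 0.0417]
side [0.1913 0.5216 0.9004]
plug_red 0.54 [239. 190.] [ 0.5657 -0.064   0.1363]
plug_blue 0.63 [270. 155.] [ 0.6122 -0.3414  0.0088]
plug_blue 0.45 [217. 210.] [0.5819 0.0173 0.1356]
plug_yellow 0.57 [190. 232.] [0.6042 0.103  0.1378]
tray_red 0.9 [322. 174.] [ 0.4305 -0.3364  0.0073]
tray_red 0.87 [339. 140.] [ 0.4372 -0.5146  0.0025]
tray_red 0.56 [375. 202.] [ 0.2501 -0.303  -0.0009]
tray_red 0.37 [214. 206.] [0.5898 0.0165 0.1459]
tray_blue 0.75 [272. 155.] [ 0.6076 -0.3463  0.0061]
tray_blue 0.25 [219. 229.] [0.5708 0.0364 0.0895]
tray_yellow 0.74 [290. 161.] [ 0.5365 -0.3368  0.0164]
holder 0.77 [170. 362.] [0.5086 0.3501 0.0373]
scope 0.9 [150. 331.] [0.5138 0.3528 0.1974]
head 0.67 [216. 230.] [0.573 0.043 0.092]
screwdriver 0.66 [163. 195.] [ 0.8143 -0.0393  0.0184]
socket 0.6 [135. 253.] [0.7531 0.1626 0.0284]
```

View pics/scene0.png

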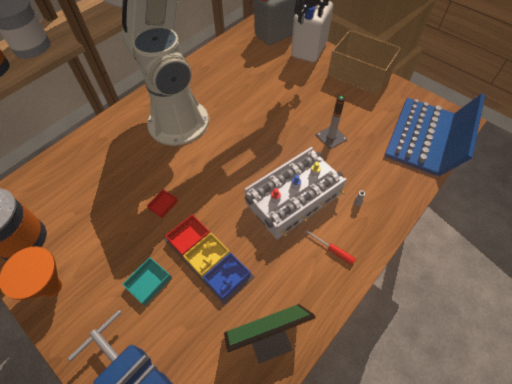

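View pics/side0.png

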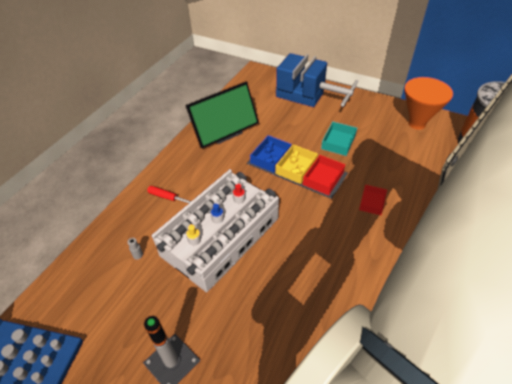

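The scene view shows the red plug at (276,194), at the -y end of the head. The in-row red tray is at (187,236), the small red decoy at (162,203), the turquoise tray at (147,281), and the scope at (338,108). The side view agrees: red plug at (239,190), in-row red tray at (324,174).

Run:
```python
from h import *
np.set_printoptions(precision=4,suppress=True)
o=robot.get_obs(); print(o['position'],R.from_rotvec(o['tcp_rot']).as_matrix(),o['opening'])
for n in('scene','side'):
    f=shot(n); C=cloud(f); h=cv2.cvtColor(f['pixels'],cv2.COLOR_BGR2HSV).astype(int)
    sat=(h[...,1]>130)&(h[...,2]>70)&(f['depth']>0)
    for c,m in(('red',(h[...,0]<8)|(h[...,0]>172)),('yel',(h[...,0]>20)&(h[...,0]<35)),('blu',(h[...,0]>105)&(h[...,0]<130))):
        b=sat&m&(C[...,2]>.123)&(C[...,2]<.16)&(abs(C[...,1])<.2)&(abs(C[...,0]-.6)<.15)
        v,u=np.nonzero(b); print(n,c,len(u),C[b].mean(0), at_z(f,u.mean(),v.mean(),.134) if len(u) else '')
    b=(np.hypot(C[...,0]-.515,C[...,1]-.335)<.06)&(C[...,2]>.14)&(C[...,2]<.215)
    v,u=np.nonzero(b); print(n,'scope',C[b].mean(0),at_z(f,u.mean(),v.mean(),C[b][:,2].mean()))
    b=sat&((h[...,0]<8)|(h[...,0]>172))&(np.hypot(C[...,0]-.417,C[...,1]+.33)<.1)&(C[...,2]<.05)
    print('tray',(C[b].max(0)+C[b].min(0))/2,C[b].max(0)-C[b].min(0))
```

```text
[0.1929 0.5945 0.2313] [[-0.9512  0.3087 -0.    ]
 [ 0.3087  0.9512  0.    ]
 [ 0.      0.     -1.    ]] 0.08560691120967581
scene red 64 [ 0.5727 -0.0738  0.1347] [ 0.5724 -0.0734  0.134 ]
scene yel 44 [0.607  0.0911 0.135 ] [0.6066 0.0918 0.134 ]
scene blu 3 [0.5893 0.0098 0.149 ] [0.5838 0.0189 0.134 ]
scene scope [0.5241 0.3325 0.18  ] [0.524  0.3328 0.18  ]
tray [ 0.4099 -0.3209  0.0208] [0.1197 0.1231 0.0469]
side red 65 [ 0.5687 -0.0659  0.1367] [ 0.5701 -0.068   0.134 ]
side yel 82 [0.603  0.0978 0.1359] [0.6041 0.0967 0.134 ]
side blu 68 [0.5855 0.0156 0.1359] [0.5865 0.0144 0.134 ]
side scope [0.515  0.3442 0.1861] [0.5152 0.3442 0.1861]
tray [ 0.4209 -0.3434  0.0187] [0.0961 0.1647 0.0457]
```

```bash
python3 -m handwheel '0 0 0.2 0 0 0 0.4; 0.15 -0.2 0.4 0 0 0 0.4; 0.3 -0.4 0.4 0 0 0 0.4; 0.45 -0.55 0.4 0 0 0 0.4; 0.6 -0.7 0.4 0 0 0 0.4'
```

```text
t: 1.92
position: [0.3447, 0.4136, 0.3507]
tcp_rot: [0.49, 3.102, 0.002]
contact_force: [0.8, 0.7, 0.6]
opening: 0.0602
finger_force: 0.0
```

```bash
python3 -m handwheel '0.08 -0.2 0 0 0 0 0.4; 0.16 -0.4 0 0 0 0 0.4; 0.25 -0.6 0 0 0 0 0.4; 0.35 -0.8 0 0 0 0 0.4; 0.43 -0.95 0 0 0 0 0.4'; python3 -m handwheel '0.08 -0.2 0 0 0 0 0.4; 0.16 -0.4 0 0 0 0 0.4; 0.25 -0.6 -0.05 0 0 0 0.4; 0.33 -0.7 -0.1 0 0 0 0.4; 0.33 -0.7 -0.1 0 0 0 0.4'
```

```text
t: 2.55
position: [0.473, 0.1286, 0.3504]
tcp_rot: [0.491, 3.102, 0.001]
contact_force: [0.9, 0.8, 0.4]
opening: 0.0597
finger_force: 0.0
t: 3.18
position: [0.5719, -0.0821, 0.3181]
tcp_rot: [-0.496, -3.1, 0.001]
contact_force: [0.3, 0.3, -0.2]
opening: 0.0601
finger_force: 0.0
```

```bash
cat >> h.py <<'E'
def colour(f,c,zlo,zhi,near,rad=.04):
    C=cloud(f); h=cv2.cvtColor(f['pixels'],cv2.COLOR_BGR2HSV).astype(int); H=h[...,0]
    m={'red':(H<8)|(H>172),'yel':(H>20)&(H<35),'blu':(H>105)&(H<130)}[c]
    b=m&(h[...,1]>110)&(h[...,2]>50)&(C[...,2]>zlo)&(C[...,2]<zhi)&(np.hypot(C[...,0]-near[0],C[...,1]-near[1])<rad)&(f['depth']>0)
    return b,C
E
python3 - <<'E'
from h import *
np.set_printoptions(precision=4,suppress=True)
f=shot('wrist'); cv2.imwrite('pics/w1.png',f['pixels'])
print(f['T'][:3,3],robot.get_obs()['position'])
for c,n in(('red',(.571,-.071)),('blu',(.588,.012)),('yel',(.605,.094))):
    b,C=colour(f,c,.143,.156,n); v,u=np.nonzero(b)
    if len(u): (cu,cv_),r=cv2.minEnclosingCircle(np.c_[u,v].astype(np.float32)); print(c,len(u),u.mean(),v.mean(),r,C[b].mean(0),at_z(f,u.mean(),v.mean(),.148),at_z(f,cu,cv_,.148))
E
```

```text
[ 0.5086 -0.0604  0.4599] [ 0.5713 -0.0806  0.3189]
red 198 261.57575757575756 163.0252525252525 8.016000747680664 [ 0.5681 -0.0685  0.1467] [ 0.5678 -0.0685  0.148 ] [ 0.5678 -0.0685  0.148 ]
blu 188 345.82978723404256 153.59574468085106 8.177979469299316 [0.5848 0.0132 0.1467] [0.5844 0.0129 0.148 ] [0.5845 0.0128 0.148 ]
yel 166 428.855421686747 145.40361445783134 7.685305118560791 [0.6024 0.0955 0.1469] [0.602  0.0949 0.148 ] [0.6018 0.0943 0.148 ]
```

View pics/w1.png

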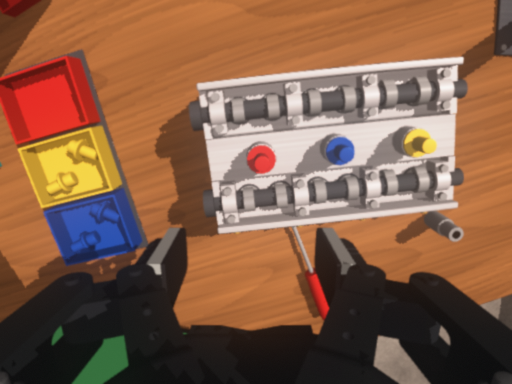

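The wrist view shows the red plug knob at (261,160), blue at (340,150), yellow at (420,143), and the red tray at about (50,100).

```bash
python3 -m handwheel '-0.006 0.02 -0.1 0 0 0 0.3; -0.012 0.04 -0.3 0 0 0 0.2; -0.012 0.04 -0.45 0 0 0 0; -0.012 0.04 -0.5 0 0 0 0; -0.012 0.04 -0.5 0 0 0 0'
python3 - <<'E'
from h import *
np.set_printoptions(precision=4,suppress=True)
f=shot('wrist')
b,C=colour(f,'red',.143,.156,(.568,-.0685)); v,u=np.nonzero(b)
if len(u): print('plug',at_z(f,u.mean(),v.mean(),.148),C[b].mean(0))
print(robot.get_obs()['position'])
E
```

```text
t: 3.85
position: [0.5679, -0.0669, 0.1704]
tcp_rot: [-0.49, -3.103, -0.0]
contact_force: [-0.1, -0.2, 0.5]
opening: 0.0428
finger_force: 0.0
plug [ 0.5673 -0.0682  0.148 ] [ 0.5679 -0.0684  0.1466]
[ 0.5687 -0.0672  0.1715]
```

```bash
python3 -m handwheel '-0.003 -0.003 -0.08 0 0 0 0; -0.003 -0.003 -0.14 0 0 0 0; -0.003 -0.003 -0.14 0 0 0 -1; -0.003 -0.003 -0.14 0 0 0 -1; -0.003 -0.003 -0.14 0 0 0 -1'; python3 -m handwheel '0 0 0 0 0 0 -1; 0 0 0 0 0 0 -1;0 0 0 0 0 0 -1'
```

```text
t: 4.53
position: [0.5676, -0.0685, 0.1288]
tcp_rot: [0.491, 3.102, 0.0]
contact_force: [-0.0, -0.3, 0.4]
opening: 0.0134
finger_force: 58.5
t: 4.9
position: [0.5675, -0.0685, 0.1287]
tcp_rot: [0.491, 3.102, 0.0]
contact_force: [-0.3, -0.2, 6.1]
opening: 0.0135
finger_force: 58.8
```

```bash
python3 -m handwheel '0 0 0.08 0 0 0 -1; 0 0 0.2 0 0 0 -1;0 0 0.35 0 0 0 -1;0 0 0.45 0 0 0 -1;0 0 0.45 0 0 0 -1'
python3 - <<'E'
from h import *
np.set_printoptions(precision=4,suppress=True)
f=shot('wrist'); cv2.imwrite('pics/w2.png',f['pixels']); print(robot.get_obs()['position'])
C=cloud(f); h=cv2.cvtColor(f['pixels'],cv2.COLOR_BGR2HSV).astype(int)
b=((h[...,0]<8)|(h[...,0]>172))&(h[...,1]>110)&(np.hypot(C[...,0]-.42,C[...,1]+.335)<.09)&(C[...,2]>-.01)&(C[...,2]<.05)
r=cv2.minAreaRect((C[b][:,:2]*1000).astype(np.float32)); print('tray',r,b.sum())
E
```

```text
t: 5.52
position: [0.5682, -0.0685, 0.2654]
tcp_rot: [0.49, 3.099, 0.0]
contact_force: [-0.3, -0.6, -0.9]
opening: 0.0138
finger_force: 58.5
[ 0.5672 -0.0685  0.2636]
tray ((413.0315246582031, -320.3987121582031), (110.91622161865234, 102.18657684326172), 85.37088012695312) 5186
```

View pics/w2.png

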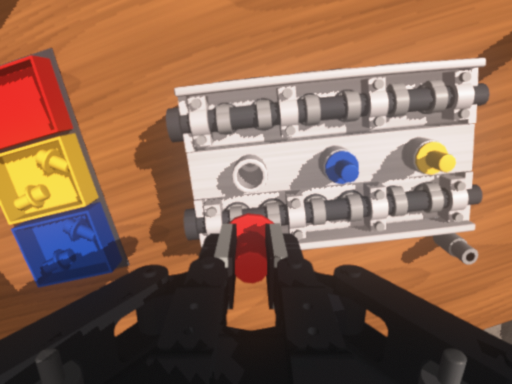

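The plug is held in the fingers at (252,245). The opened well shows at (249,174), and blue (343,165) and yellow (436,157) are still in place.

```bash
python3 -m handwheel '-0.1 -0.17 0 0 0 0 -1;-0.2 -0.34 0 0 0 0 -1;-0.3 -0.51 0 0 0 0 -1;-0.4 -0.69 -0.05 0 0 0 -1;-0.5 -0.86 -0.1 0 0 0 -1'; python3 -m handwheel '0 -0.01 0 0 0 0 -1;0 -0.01 0 0 0 0 -1'
python3 - <<'E'
from h import *
np.set_printoptions(precision=4,suppress=True)
f=shot('wrist'); cv2.imwrite('pics/w3.png',f['pixels']); print(robot.get_obs()['position'])
C=cloud(f); h=cv2.cvtColor(f['pixels'],cv2.COLOR_BGR2HSV).astype(int)
red=((h[...,0]<8)|(h[...,0]>172))&(h[...,1]>110)
b=red&(np.hypot(C[...,0]-.42,C[...,1]+.335)<.09)&(C[...,2]>.03)&(C[...,2]<.05)
r=cv2.minAreaRect((C[b][:,:2]*1000).astype(np.float32)); print('tray',r,b.sum())
E
```

```text
t: 6.2
position: [0.4152, -0.3274, 0.2312]
tcp_rot: [-0.49, -3.102, -0.001]
contact_force: [0.7, -0.0, -0.5]
opening: 0.0136
finger_force: 58.6
t: 6.45
position: [0.4164, -0.3291, 0.2318]
tcp_rot: [-0.493, -3.101, -0.002]
contact_force: [0.5, -0.1, -0.3]
opening: 0.0135
finger_force: 58.7
[ 0.417  -0.3286  0.2322]
tray ((417.7967529296875, -323.03173828125), (112.52294921875, 88.55702209472656), 85.68148803710938) 1429
```

View pics/w3.png

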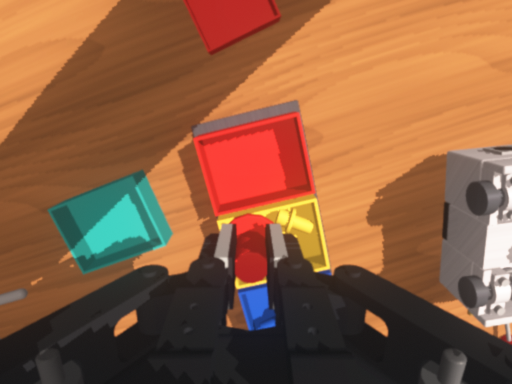

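The red tray appears at (255,160) and fits 112x88 mm, centred at (0.418,-0.323). The plug is still held.

```bash
python3 -m handwheel '0 0.02 -0.2 0 0 0 -1;0 0.02 -0.4 0 0 0 -1;0 0.02 -0.56 0 0 0 -1;0 0.02 -0.65 0 0 0 -1;0 0.02 -0.65 0 0 0 -1'; python3 -m handwheel '0 0 0 0 0 0 -1;0 0 0 0 0 0 -0.4; 0 0 0 0 0 0 -0.2;0 0 0 0 0 0 -0.1;0 0 0 0 0 0 -0.1'
```

```text
t: 7.12
position: [0.4165, -0.3212, 0.0363]
tcp_rot: [-0.487, -3.1, -0.003]
contact_force: [0.4, -0.2, 0.1]
opening: 0.0138
finger_force: 58.7
t: 7.75
position: [0.417, -0.3235, 0.0382]
tcp_rot: [0.491, 3.103, -0.0]
contact_force: [0.3, 0.5, -0.5]
opening: 0.0381
finger_force: 0.0
```

```bash
python3 -m handwheel '0 0 0.15 0 0 0 -0.1;0 0 0.35 0 0 0 0;0 0 0.55 0 0 0 0;0 0 0.75 0 0 0 0;0 0 0.9 0 0 0 0'
python3 - <<'E'
from h import *
np.set_printoptions(precision=4,suppress=True)
f=shot('wrist'); C=cloud(f); h=cv2.cvtColor(f['pixels'],cv2.COLOR_BGR2HSV).astype(int)
i=np.hypot(C[...,0]-.418,C[...,1]+.323)<.032
b=i&(C[...,2]>.018); print(b.sum(),C[b].mean(0),C[b].max(0)); cv2.imwrite('pics/w4.png',f['pixels'])
E
python3 -m handwheel '0.1 0.17 -0.05 0 0 0 0;0.2 0.34 -0.1 0 0 0 0;0.3 0.51 -0.15 0 0 0 0;0.4 0.69 -0.15 0 0 0 0;0.5 0.86 -0.15 0 0 0 0'
python3 -m handwheel '0 0 0 0 0 0 0;0 0 0 0 0 0 0'
cat > well.py <<'E'
from h import *
from scipy.optimize import least_squares
np.set_printoptions(precision=4,suppress=True)
f=shot('wrist'); print(robot.get_obs()['position']); C=cloud(f)
b=(abs(C[...,2]-.119)<.005)&(np.hypot(C[...,0]-.568,C[...,1]+.0685)<.024)
P=C[b]; print(b.sum(),P.mean(0))
v,u=np.nonzero(b); Q=np.array([at_z(f,x,y,.12) for x,y in zip(u,v)])[:,:2]
# annulus 12..16.5 mm: robust fit
def cost(c):
    r=np.hypot(*(Q-c).T); return np.maximum(r-.0165,0)+np.maximum(.012-r,0)
print(least_squares(cost,[.568,-.0685],x_scale=1e-3,diff_step=1e-3).x)
E
python3 well.py
python3 - <<'E'
import cv2,numpy as np
from h import *
f=shot('wrist'); im=f['pixels']
p=(np.linalg.inv(f['T'])@[.568,-.0685,.12,1])[:3]; m=np.array(f['mtx']); u=int(m[0,0]*p[0]/p[2]+m[0,2]);v=int(m[1,1]*p[1]/p[2]+m[1,2]); print(u,v)
a=cv2.resize(im[max(v-40,0):v+40,max(u-40,0):u+40],(400,400),interpolation=cv2.INTER_NEAREST)
w=cv2.resize(cv2.imread('pics/w4.png'),(400,300)); w=cv2.copyMakeBorder(w,0,100,0,0,cv2.BORDER_CONSTANT)
cv2.imwrite('pics/m5.png',np.hstack([a,w]))
E
```

```text
t: 8.38
position: [0.4171, -0.3236, 0.3109]
tcp_rot: [0.491, 3.101, -0.002]
contact_force: [-0.1, -0.5, -0.5]
opening: 0.0429
finger_force: 0.0
21962 [ 0.4032 -0.3182  0.3782] [ 0.4348 -0.291   0.4111]
t: 9.05
position: [0.5674, -0.0635, 0.2624]
tcp_rot: [-0.491, -3.102, 0.0]
contact_force: [1.5, -0.0, -0.2]
opening: 0.0427
finger_force: 0.0
t: 9.3
position: [0.5664, -0.0655, 0.2624]
tcp_rot: [-0.489, -3.102, 0.001]
contact_force: [-0.1, -0.4, 0.8]
opening: 0.0424
finger_force: 0.0
[ 0.5663 -0.0661  0.2626]
503 [ 0.568  -0.0684  0.1184]
[ 0.5676 -0.0683]
247 179
```

View pics/m5.png

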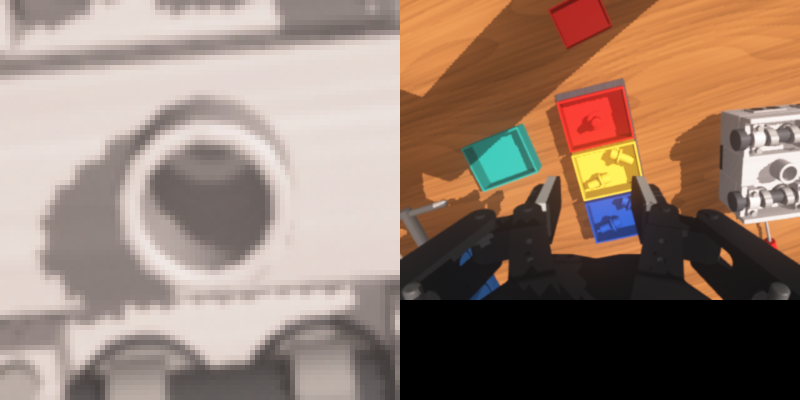

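The left crop shows the open well's collar, concentric with the fitted centre. The right one shows the plug lying in the red tray at about (588,125).

```bash
python3 -m handwheel '-0.03 0.2 0.05 0 0 0 0.4;-0.06 0.4 0.1 0 0 0 0.4;-0.09 0.6 0.15 0 0 0 0.4;-0.12 0.8 0.2 0 0 0 0.4;-0.16 0.98 0.2 0 0 0 0.4'; python3 -m handwheel '0 0.2 0 0 0 0 0.4; 0 0.34 0 0 0 0 0.4; 0 0.34 0 0 0 0 0.4'
python3 - <<'E'
from h import *
np.set_printoptions(precision=4,suppress=True)
f=shot('wrist'); cv2.imwrite('pics/w6.png',f['pixels']); print(robot.get_obs()['position'])
C=cloud(f); b=(np.hypot(C[...,0]-.52,C[...,1]-.338)<.05)&(C[...,2]>.195)&(C[...,2]<.215)
v,u=np.nonzero(b); print(b.sum(),C[b].mean(0)); (a,c),r=cv2.minEnclosingCircle(np.c_[u,v].astype(np.float32)); print(a,c,r,at_z(f,a,c,.205),at_z(f,u.mean(),v.mean(),.205))
b=(np.hypot(C[...,0]-.52,C[...,1]-.338)<.08)&(C[...,2]>.001)&(C[...,2]<.012)
E
```

```text
t: 10.02
position: [0.5193, 0.2293, 0.3246]
tcp_rot: [0.494, 3.1, 0.002]
contact_force: [0.8, 0.5, -1.0]
opening: 0.0597
finger_force: 0.0
t: 10.4
position: [0.519, 0.3317, 0.3226]
tcp_rot: [-0.489, -3.103, -0.0]
contact_force: [0.5, -1.4, -0.1]
opening: 0.0598
finger_force: 0.0
[0.519  0.3301 0.3226]
885 [0.5167 0.342  0.2038]
260.1405944824219 177.52880859375 17.039636611938477 [0.5164 0.3419 0.205 ] [0.5164 0.3421 0.205 ]
```

View pics/w6.png

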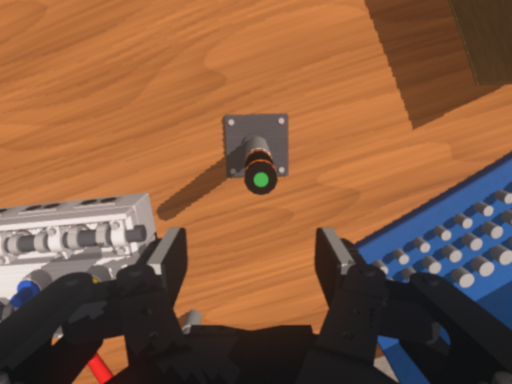

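The wrist view shows the scope handle top at (260,178) and its holder base around (257,145).

```bash
python3 -m handwheel '-0.008 0.038 -0.1 0 0 0 0.4;-0.008 0.038 -0.25 0 0 0 0.4;-0.008 0.038 -0.4 0 0 0 0.4;-0.008 0.038 -0.52 0 0 0 0.4;-0.008 0.038 -0.573 0 0 0 0.4'; python3 -m handwheel '0 0 0 0 0 0 0.4;0 0 0 0 0 0 0.4'
```

```text
t: 11.08
position: [0.5161, 0.3393, 0.1493]
tcp_rot: [-0.494, -3.1, 0.004]
contact_force: [-0.2, -0.5, 1.6]
opening: 0.0598
finger_force: 0.0
t: 11.32
position: [0.5176, 0.3421, 0.1527]
tcp_rot: [0.492, 3.101, 0.002]
contact_force: [0.8, 0.0, -0.6]
opening: 0.0601
finger_force: 0.0
```

```bash
python3 -m handwheel '-0.004 0 0 0 0 0 0;-0.004 0 0 0 0 0 -0.5;-0.004 0 0 0 0 0 -1;-0.004 0 0 0 0 0 -1;-0.004 0 0 0 0 0 -1'; python3 -m handwheel '0 0 0 0 0 0 -1;0 0 0 0 0 0 -1'
```

```text
t: 11.95
position: [0.5157, 0.3423, 0.1522]
tcp_rot: [0.49, 3.102, 0.001]
contact_force: [-1.9, -0.6, 6.6]
opening: 0.0268
finger_force: 58.6
t: 12.2
position: [0.5157, 0.3423, 0.1522]
tcp_rot: [0.49, 3.102, 0.001]
contact_force: [-1.4, -0.0, 6.9]
opening: 0.0267
finger_force: 58.6
```

```bash
python3 -m handwheel '0 0 0.04 0 0 0 -1;0 0 0.12 0 0 0 -1;0 0 0.2 0 0 0 -1;0 0 0.28 0 0 0 -1;0 0 0.36 0 0 0 -1'; python3 -m handwheel '0 0 0.08 0 0 0 -1;0 0 0.16 0 0 0 -1;0 0 0.22 0 0 0 -1;0 0 0.22 0 0 0 -1';  python3 - <<'E'
from h import *
np.set_printoptions(precision=4,suppress=True)
for n in ('wrist','side'):
    f=shot(n); cv2.imwrite(f'pics/{n}7.png',f['pixels'])
a=cv2.imread('pics/wrist7.png')
cv2.imwrite('pics/m7.png',cv2.resize(np.hstack([a,f['pixels']]),(800,300)))
E
```

```text
t: 12.82
position: [0.5152, 0.342, 0.2605]
tcp_rot: [0.491, 3.103, 0.0]
contact_force: [0.2, 0.0, -1.8]
opening: 0.0268
finger_force: 59.0
t: 13.32
position: [0.5158, 0.3424, 0.3267]
tcp_rot: [0.49, 3.101, 0.003]
contact_force: [-0.2, -0.1, -1.7]
opening: 0.0269
finger_force: 59.0
```

View pics/m7.png

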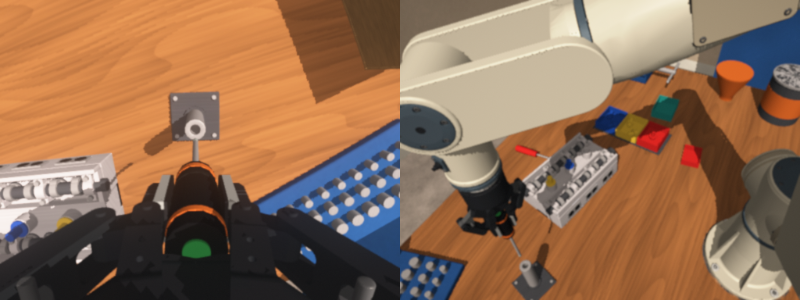

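The scope is out of its holder and in the gripper, with the shaft visible at about (195,145) in the left half; the side view agrees.

```bash
python3 -m handwheel '0.02 -0.12 0 0 0 0 -1;0.04 -0.27 0 0 0 0 -1;0.06 -0.42 0 0 0 0 -1;0.08 -0.57 0 0 0 0 -1;0.1 -0.72 0 0 0 0 -1'; python3 -m handwheel '0.02 -0.15 0 0 0 0 -1;0.04 -0.3 0 0 0 0 -1;0.06 -0.45 0 0 0 0 -1;0.07 -0.59 0 0 0 0 -1;0.073 -0.65 0 0 0 0 -1'; python3 -m handwheel '0 0 0 0 0 0 -1;0 0 0 0 0 0 -1;0 0 0 0 0 0 -1'
python3 - <<'E'
from h import *
np.set_printoptions(precision=4,suppress=True)
f=shot('wrist'); o=robot.get_obs(); print(o['position']); im=f['pixels']
for d in robot.spot_in(f,'scope_lens')[:2]: print(d)
def proj(p):
    q=(np.linalg.inv(f['T'])@np.append(p,1))[:3]; s=q[:2]/q[2]; s=s*(1+f['k1']*(s@s)); m=np.array(f['mtx']); return m[0,0]*s[0]+m[0,2],m[1,1]*s[1]+m[1,2]
A=R.from_rotvec(o['tcp_rot']).as_matrix()
tip=o['position']+A@[0,0,.1422]; und=o['position']+A@[0,0,.0272]
print('tip',tip,proj(tip),'under',proj(und),'well',proj([.5677,-.0684,.12]), 'bottom',proj([.5677,-.0684,.046]))
u,v=map(int,proj(tip)); print(u,v)
cv2.imwrite('pics/m8.png',cv2.resize(im[v-60:v+60,u-70:u+70],None,fx=5,fy=5,interpolation=cv2.INTER_NEAREST)); print('origin',u-70,v-60)
E
```

```text
t: 14.05
position: [0.5448, 0.1245, 0.3237]
tcp_rot: [-0.49, -3.101, 0.001]
contact_force: [-0.1, -0.3, -0.3]
opening: 0.0266
finger_force: 59.2
t: 14.68
position: [0.5667, -0.0709, 0.3237]
tcp_rot: [-0.493, -3.1, 0.0]
contact_force: [-0.0, 0.1, -1.0]
opening: 0.0265
finger_force: 59.2
t: 15.05
position: [0.5671, -0.0678, 0.3249]
tcp_rot: [-0.489, -3.103, -0.0]
contact_force: [0.0, -0.6, -1.0]
opening: 0.0265
finger_force: 59.2
[ 0.5672 -0.068   0.3251]
{'at': [247.8, 274.9], 'confidence': 0.86}
{'at': [432.9, 230.7], 'confidence': 0.45}
tip [ 0.5672 -0.0679  0.1829] (np.float64(249.33203076019439), np.float64(177.44800513372635)) under (np.float64(248.76581109471377), np.float64(224.95207576674144)) well (np.float64(249.19986039090594), np.float64(164.68537113206804)) bottom (np.float64(249.36882182352738), np.float64(153.84275365195805))
249 177
origin 179 117
```

View pics/m8.png

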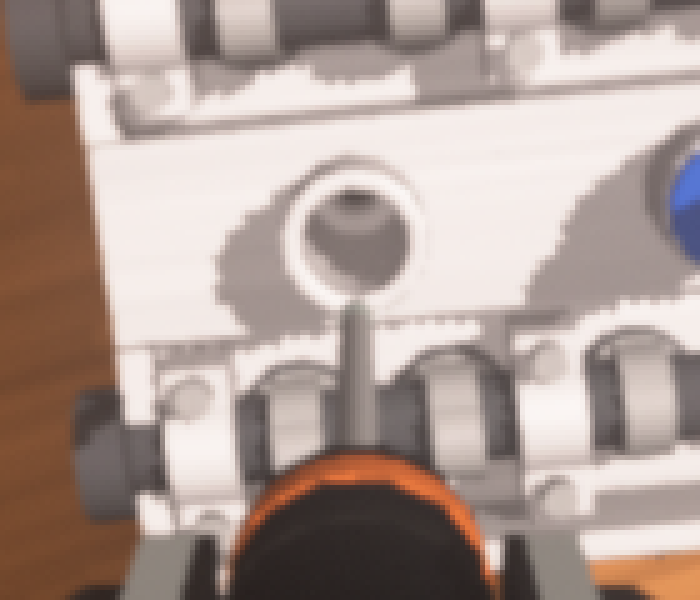

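The shaft tip at about (250,177) and the collar centre at about (249.5,164.7) both match the predicted projections to within half a pixel. The scope is aligned over the well.

```bash
python3 -m handwheel '0.002 -0.001 -0.04 0 0 0 -1;0.002 -0.001 -0.1 0 0 0 -1;0.002 -0.001 -0.15 0 0 0 -1;0.002 -0.001 -0.18 0 0 0 -1;0.002 -0.001 -0.18 0 0 0 -1'; python3 -m handwheel '0 0 0 0 0 0 -1;0 0 0 0 0 0 -1'
python3 - <<'E'
from h import *
np.set_printoptions(precision=4,suppress=True)
f=shot('wrist'); o=robot.get_obs(); print(o['position']); im=f['pixels']
def proj(p):
    q=(np.linalg.inv(f['T'])@np.append(p,1))[:3]; s=q[:2]/q[2]; s=s*(1+f['k1']*(s@s)); m=np.array(f['mtx']); return np.array([m[0,0]*s[0]+m[0,2],m[1,1]*s[1]+m[1,2]])
A=R.from_rotvec(o['tcp_rot']).as_matrix()
tip=o['position']+A@[0,0,.1422]
print('tip',tip,proj(tip),'well',proj([.5677,-.0684,.12]))
u,v=map(int,proj(tip)); S=6; c=cv2.resize(im[v-45:v+45,u-60:u+60],None,fx=S,fy=S,interpolation=cv2.INTER_NEAREST)
k=lambda p:tuple(int((a-b+.5)*S) for a,b in zip(p,(u-60,v-45)))
for r in(.012,.0165):
    for t in np.linspace(0,2*np.pi,40): cv2.circle(c,k(proj([.5677+r*np.cos(t),-.0684+r*np.sin(t),.12])),1,(0,255,0),-1)
cv2.circle(c,k(proj(tip)),2,(0,0,255),-1)
cv2.imwrite('pics/m9.png',c)
E
```

```text
t: 15.78
position: [0.5674, -0.0693, 0.27]
tcp_rot: [-0.491, -3.101, 0.0]
contact_force: [-0.6, -0.6, -1.3]
opening: 0.0265
finger_force: 59.2
t: 16.02
position: [0.5682, -0.0694, 0.2717]
tcp_rot: [0.491, 3.102, 0.0]
contact_force: [-0.2, 0.2, -1.0]
opening: 0.0267
finger_force: 59.2
[ 0.5681 -0.0694  0.2716]
tip [ 0.5683 -0.0694  0.1294] [249.4314 177.1818] well [250.2508 173.9365]
```

View pics/m9.png

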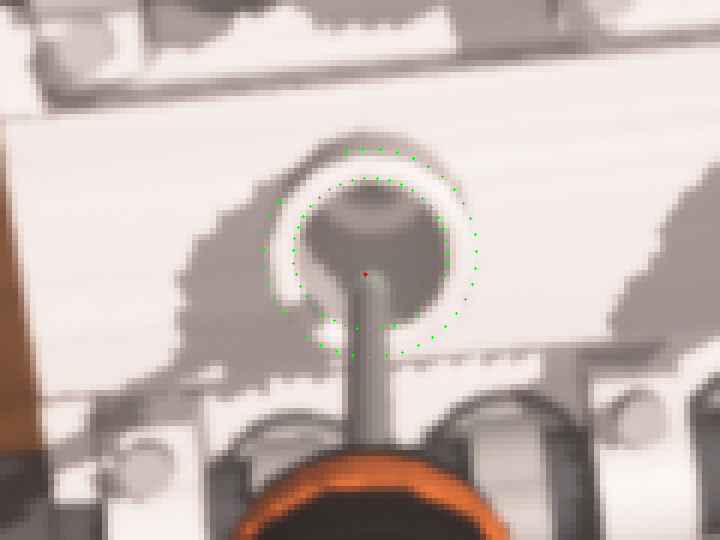

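The tip is inside the collar outline. The shaft axis sits at 369.5 and the ring centre at about 373.5, so it is roughly 0.6 mm low in y. I'll check the shaft's x and z from depth.

```bash
cat > shaft.py <<'E'
from h import *
np.set_printoptions(precision=4,suppress=True)
f=shot('wrist'); o=robot.get_obs(); p=o['position']; print(p,f['T'][:3,3]); C=cloud(f)
und=p[2]-.0272
near=np.hypot(C[...,0]-p[0],C[...,1]-p[1])
for lo in np.arange(p[2]-.16,und+.01,.01):
    b=(near<.008)&(C[...,2]>=lo)&(C[...,2]<lo+.01)
    if b.sum(): print(round(lo,3),b.sum(),C[b].mean(0)-[p[0],p[1],0],C[b].min(0)[2])
d=robot.spot_in(f,'scope_lens')
for e in d[:2]: print(e, at_d(f,*e['at']))
b=(near<.02)&(C[...,2]>p[2]-.02)&(C[...,2]<p[2]+.06); print('handle',C[b].mean(0) if b.sum() else '',C[b].max(0))
E
python3 shaft.py
```

```text
[ 0.5681 -0.0693  0.2716] [ 0.5043 -0.0479  0.4132]
0.122 2 [-0.0003  0.0002  0.1308] 0.13030064582605433
0.132 20 [0.0001 0.0005 0.137 ] 0.13259568210644584
0.142 20 [0.0002 0.0005 0.1465] 0.14175726228197616
0.152 20 [0.0002 0.0005 0.1564] 0.15183305201962716
0.162 28 [0.0002 0.     0.1665] 0.16160916874506026
0.172 27 [0.0003 0.0001 0.1765] 0.172112953820014
0.182 31 [0.0002 0.0002 0.1864] 0.1817768558692819
0.192 35 [0.0004 0.0005 0.1968] 0.19201828752600844
0.202 36 [0.0002 0.0004 0.2059] 0.20158651932244714
{'at': [249.8, 274.8], 'confidence': 0.72} [ 0.5578 -0.0654  0.3172]
handle [ 0.562  -0.0669  0.3057] [ 0.5817 -0.05    0.3312]
```

Depth and image both put the shaft axis about 2.4 mm too far in +x and about 0.9 mm too low in y relative to the well, so I'll correct that above the mouth and check again.

```bash
python3 -m handwheel '-0.008 0.003 0 0 0 0 -1;-0.008 0.003 0 0 0 0 -1;-0.008 0.003 0 0 0 0 -1;-0.008 0.003 0 0 0 0 -1'
cat > fit.py <<'E'
from h import *
np.set_printoptions(precision=4,suppress=True)
f=shot('wrist'); o=robot.get_obs(); p=o['position']; print(p,'f',f['mtx'][0][0]); C=cloud(f); T=f['T']
# shaft edges: per row intensity edges not used; depth mask silhouette -> axis by midline of silhouette + near-surface
near=np.hypot(C[...,0]-p[0],C[...,1]-p[1])
b=(near<.012)&(C[...,2]>.14)&(C[...,2]<p[2]-.035)
cam=T[:3,3]; P=C[b]; dep=f['depth'][b]
# true depth is ~1.3 mm nearer (tops read low by that)
v,u=np.nonzero(b); P=P+(cam-P)/dep[:,None]*.0013
from scipy.optimize import least_squares
def c(a):
    return np.hypot(P[:,0]-a[0],P[:,1]-a[1])-.003
s=least_squares(c,[p[0]+.001,p[1]],loss='soft_l1',f_scale=.0005,x_scale=1e-3); print('shaft axis',s.x,s.x-p[:2],len(P),np.abs(s.fun).mean())
k=(abs(C[...,2]-.1185)<.004)&(np.hypot(C[...,0]-.568,C[...,1]+.068)<.024)
v,u=np.nonzero(k); Q=np.array([at_z(f,x,y,.12) for x,y in zip(u,v)])[:,:2]
g=lambda a:(lambda r:np.maximum(r-.0165,0)+np.maximum(.012-r,0))(np.hypot(*(Q-a).T))
w=least_squares(g,[.568,-.0685],x_scale=1e-3,diff_step=1e-3).x; print('well',w,len(Q),'diff',w-s.x)
E
python3 fit.py
python3 - <<'E'
from h import *
f=shot('wrist'); im=f['pixels']; p=robot.get_obs()['position']
def proj(p):
    q=(np.linalg.inv(f['T'])@np.append(p,1))[:3]; s=q[:2]/q[2]; s=s*(1+f['k1']*(s@s)); m=np.array(f['mtx']); return np.array([m[0,0]*s[0]+m[0,2],m[1,1]*s[1]+m[1,2]])
u,v=map(int,proj([p[0],p[1],.13])); S=6; c=cv2.resize(im[v-45:v+45,u-60:u+60],None,fx=S,fy=S,interpolation=cv2.INTER_NEAREST)
k=lambda p:tuple(int((a-b+.5)*S) for a,b in zip(p,(u-60,v-45)))
for r,z,col,x,y in((.012,.12,(0,255,0),.5680,-.0680),(.003,p[2]-.1422,(0,0,255),p[0]+.0023,p[1]+.0003),(.003,p[2]-.1422,(255,0,0),p[0],p[1])):
    for t in np.linspace(0,2*np.pi,40): cv2.circle(c,k(proj([x+r*np.cos(t),y+r*np.sin(t),z])),1,col,-1)
cv2.imwrite('pics/m10.png',c[100:460,180:560])
E
```

```text
t: 16.68
position: [0.5655, -0.0684, 0.2711]
tcp_rot: [0.491, 3.103, -0.0]
contact_force: [-0.8, 0.7, -0.6]
opening: 0.0265
finger_force: 59.2
[ 0.5655 -0.0684  0.2711] f 323.02254497112835
shaft axis [ 0.5675 -0.0687] [ 0.002  -0.0003] 198 0.00012927154306139252
well [ 0.5678 -0.0683] 424 diff [0.0003 0.0004]
```

View pics/m10.png

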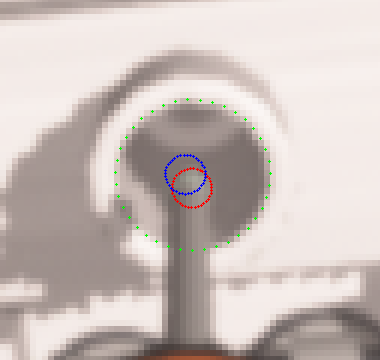

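The red predicted tip circle, using the fitted axis, matches the shaft tip at (192,187). The fitted axis is within 0.5 mm of the well centre, so I'll lower it.

```bash
python3 -m handwheel '0.001 0.0015 -0.03 0 0 0 -1;0.001 0.0015 -0.07 0 0 0 -1;0.001 0.0015 -0.11 0 0 0 -1;0.001 0.0015 -0.15 0 0 0 -1;0.001 0.0015 -0.17 0 0 0 -1'; python3 -m handwheel '0 0 -0.03 0 0 0 -1;0 0 -0.06 0 0 0 -1;0 0 -0.1 0 0 0 -1;0 0 -0.13 0 0 0 -1;0 0 -0.15 0 0 0 -1'; python3 -m handwheel '0 0 0 0 0 0 -1;0 0 0 0 0 0 -1;0 0 0 0 0 0 -1'; python3 fit.py
```

```text
t: 17.4
position: [0.5653, -0.0679, 0.2188]
tcp_rot: [-0.491, -3.102, 0.0]
contact_force: [0.2, 0.1, -1.5]
opening: 0.0269
finger_force: 59.2
t: 18.02
position: [0.5656, -0.0679, 0.1743]
tcp_rot: [-0.491, -3.102, 0.0]
contact_force: [0.5, 0.2, -1.5]
opening: 0.0266
finger_force: 59.2
t: 18.4
position: [0.566, -0.068, 0.1754]
tcp_rot: [0.491, 3.102, 0.0]
contact_force: [-0.1, -0.1, -1.3]
opening: 0.0263
finger_force: 59.2
[ 0.566  -0.068   0.1754] f 323.02254497112835
shaft axis [ 0.567 -0.068] [0.001 0.   ] 0 nan
well [ 0.5683 -0.0687] 570 diff [ 0.0014 -0.0007]fit.py:13: RuntimeWarning: Mean of empty slice.
  s=least_squares(c,[p[0]+.001,p[1]],loss='soft_l1',f_scale=.0005,x_scale=1e-3); print('shaft axis',s.x,s.x-p[:2],len(P),np.abs(s.fun).mean())
  ret = ret.dtype.type(ret / rcount)
```

```bash
python3 -m handwheel '0 0 -0.005 0 0 0 -1;0 0 -0.009 0 0 0 -1;0 0 -0.009 0 0 0 -1;0 0 -0.009 0 0 0 -1;0 0 -0.009 0 0 0 -1'; python3 -m handwheel '0 0 0 0 0 0 -1;0 0 0 0 0 0 -1;0 0 0 0 0 0 -1;0 0 0 0 0 0 -1'
```

```text
t: 19.08
position: [0.5658, -0.0679, 0.1724]
tcp_rot: [0.491, 3.103, 0.0]
contact_force: [0.2, 0.1, -0.9]
opening: 0.0269
finger_force: 59.2
t: 19.58
position: [0.5657, -0.068, 0.1723]
tcp_rot: [-0.491, -3.103, 0.0]
contact_force: [-0.4, -0.2, -1.5]
opening: 0.0267
finger_force: 59.2
```

```bash
python3 -c "
from workcell import robot
print(robot.finish_job())"
```

```text
the job is handed in; nothing more can be done
None
```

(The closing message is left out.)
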